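# Put the poster printer's ink station in order

## Robot

A 6-joint arm with a two-finger parallel gripper is mounted at the origin on the work surface. World frame = base frame: x ahead of the robot, y to its left, z up, the work surface at z = 0. Lengths are in m, angles in rad, forces in N, time in s.
With the tool pointing down it reaches from about 0.3 to 0.875 m from the base axis. Payload 6.4 kg.
Tool frame: the origin (TCP) lies midway between the tips of the shut fingers; the grasp point (between the pads) lies 19 mm behind it; z points along the fingers, y is the direction in which the jaws open and shut (so a half turn about z gives the same grasp; the last joint's range is limited). The gripper opens to 85 mm and grips with 20 to 120 N. Pads are 22 mm wide; open, the fingers measure 114 mm over their backs; the gripper's body (76 mm by 85 mm) begins 54 mm behind the grasp point. The pads swing forward as they close: fully open they stand 13 mm farther back than shut.
Start: joints at [0.906, 0.181, 1.607, -0, 1.354, -0.206], TCP at [0.255, 0.516, 0.231] pointing down, gripper open.
Joint ranges: [-2.99, 2.99], [-0.89, 2.07], [0.3, 2.58], [-1.14, 4.28], [0, 2.63], [-3.12, 3.12]. Speed limits (rad/s): [2.57, 2.57, 3.01, 3.14, 3.14, 3.14].

## Interface

Orientations are given as a unit quaternion [w, x, y, z].
In Python, from bench import ctrl gives the robot as it stands. The module is installed in compiled form; this text tells all that it offers.
- The arm moves only by the tool arm_command, never from a script. Its argument "plan" is one flat list of numbers, 4 for each row, row after row: the shift along the tool's x, y, z in mm, then the turn about the tool's z in rad. A call has 1 to 20 rows; each row shifts and turns the commanded pose from where the row before left it, along the tool's axes as they then stand; what a row does not reach is not made up. A row lasts 1/10 s, in which the tool goes at most 50 mm and 8.59 degrees, less where a joint would pass 70% of its speed; a pose out of reach is approached as far as the arm can. A call is refused whole if a number of a shift passes 50 or a number of a turn 0.15, either way. A call with a gripper value outside its range is refused whole. "grip" is the opening, from 0 (shut) to 1 (fully open), set as the call begins (left out, the last holds). The fingers move at their own pace and stop on an object; the grip force is fixed at half the most. Time passes only in rows, so rows that do not move let the fingers close. It gives the time, the measured TCP pose, the force and the opening at its end, in the units of the state.
- ctrl.get_obs(): the state, without advancing time (a new reading comes with each control period).
- ctrl.camera(name): name is "side" or "top" or "wrist"; returns a dict with "color" (400x640x3 uint8, red, green, blue), "camera_matrix" (3x3 intrinsics, pixels), "k1" (the pictures are not rectified: a ray, as slopes to the right and down, at radius r is drawn at 1 + k1 r^2 times it, then the intrinsics apply), "eye" and "attitude" of the camera in the world; the wrist camera has in their place "T_tool_cam" (4x4, takes a point from camera to tool coordinates, whose origin is the TCP and whose axes are the flange's). Camera axes: x right, y up, looking along -z (the intrinsics and any distortion apply to the point x, -y, -z); pixel columns grow to the right and rows downward; lengths in m; the calibration is good to about 2 mm. A picture is of the moment at which its call begins: read the wrist's pose just before it. There is no depth.
- ctrl.hand_in(): hands the job in, once; it reports no verdict.
The state is a dict: "time_s": time; "q": joint angles; "dq": joint speeds; "joint_efforts": joint torques, N m; "eef_pos": TCP position; "eef_rot": TCP orientation; "wrist_force": force on the tool from outside, world axes, zero at the start; "torque": the same for the moment, N m; "opening": opening from 0.0 (shut) to 1.0 (fully open).
Only numpy, scipy, OpenCV 4.12 (cv2) and the standard library are available. Lean on these libraries where they do the work, as an engineer would, in place of code of your own. Each camera call takes 0.05 s, during which the arm holds its last target. There are 200 camera calls.

## Task

In the poster printer's ink station the cyan and magenta tanks stand in each other's bays and the black one is spent (spent tanks are pale empty shells): take the spent black tank out, then swap cyan and magenta by way of the emptied black bay, keeping these two upright and never putting them down on the bench, where they would drip, and only then stand the new black tank in the black bay. Put every spent tank, also those on the bench, side by side on the floor of the returns carton, and shut the ink station's lid fully. Leave the yellow tank in its bay and do not disturb the other things on the bench.

Things in the scene. Friction and masses are not known exactly. Their poses are not given: they have to be found in the camera images.
- cyan_tank_mid (a point): Full cyan ink tank, solid cyan-blue all over, about 330 g: block 84 long (its x) x 52 wide (its y) x 70 high, topped by a centred pull grip 52 long (x) x 16 thick (y) x 30 high; 100 high overall. The point is its centre, 50 above its underside; its z points up; both ends alike. Take it by the grip, across y.
- magenta_tank_mid (a point): Full magenta ink tank, solid pinkish red all over, about 330 g: block 84 long (its x) x 52 wide (its y) x 70 high, topped by a centred pull grip 52 long (x) x 16 thick (y) x 30 high; 100 high overall. The point is its centre, 50 above its underside; its z points up; both ends alike. Take it by the grip, across y.
- yellow_tank_mid (a point): Full yellow ink tank, already in its proper bay, solid yellow all over, about 330 g: block 84 long (its x) x 52 wide (its y) x 70 high, topped by a centred pull grip 52 long (x) x 16 thick (y) x 30 high; 100 high overall. The point is its centre, 50 above its underside; its z points up; both ends alike. Take it by the grip, across y.
- new_black_mid (a point): New full black ink tank, solid black all over, about 350 g, standing on the bench: block 84 long (its x) x 52 wide (its y) x 70 high, topped by a centred pull grip 52 long (x) x 16 thick (y) x 30 high; 100 high overall. The point is its centre, 50 above its underside; its z points up; both ends alike. Take it by the grip, across y.
- spent_black_mid (a point): Spent black ink tank, pale grey-white empty shell with a black grip, about 120 g, in the black bay at the start: block 84 long (its x) x 52 wide (its y) x 70 high, topped by a centred pull grip 52 long (x) x 16 thick (y) x 30 high; 100 high overall. The point is its centre, 50 above its underside; its z points up; both ends alike. Take it by the grip, across y.
- spent_a_mid (a point): Spent tank on the bench, pale grey-white empty shell with a cyan grip, about 120 g; may be absent: block 84 long (its x) x 52 wide (its y) x 70 high, topped by a centred pull grip 52 long (x) x 16 thick (y) x 30 high; 100 high overall. The point is its centre, 50 above its underside; its z points up; both ends alike. Take it by the grip, across y.
- spent_b_mid (a point): Spent tank on the bench, pale grey-white empty shell with a magenta grip, about 120 g; may be absent: block 84 long (its x) x 52 wide (its y) x 70 high, topped by a centred pull grip 52 long (x) x 16 thick (y) x 30 high; 100 high overall. The point is its centre, 50 above its underside; its z points up; both ends alike. Take it by the grip, across y.
- spent_c_mid (a point): Spent tank on the bench, pale grey-white empty shell with a yellow grip, about 120 g; may be absent: block 84 long (its x) x 52 wide (its y) x 70 high, topped by a centred pull grip 52 long (x) x 16 thick (y) x 30 high; 100 high overall. The point is its centre, 50 above its underside; its z points up; both ends alike. Take it by the grip, across y.
- bay_black_floor (a point): Bay for the black tank (which bay it is varies), marked by black plates on the station's front and back walls and black strips on its floor. Inside 98 long (its x) x 64 wide (y), open at the top; low partitions, 42 high. A tank stands in it along x, either way round. Point: centre of the bay's floor, 8 above the bench; x points to the back, z up.
- bay_cyan_floor (a point): Bay for the cyan tank (which bay it is varies), marked by cyan-blue plates on the station's front and back walls and cyan-blue strips on its floor. Inside 98 long (its x) x 64 wide (y), open at the top; low partitions, 42 high. A tank stands in it along x, either way round. Point: centre of the bay's floor, 8 above the bench; x points to the back, z up.
- bay_magenta_floor (a point): Bay for the magenta tank (which bay it is varies), marked by pinkish red plates on the station's front and back walls and pinkish red strips on its floor. Inside 98 long (its x) x 64 wide (y), open at the top; low partitions, 42 high. A tank stands in it along x, either way round. Point: centre of the bay's floor, 8 above the bench; x points to the back, z up.
- bay_yellow_floor (a point): Bay for the yellow tank (which bay it is varies), marked by yellow plates on the station's front and back walls and yellow strips on its floor. Inside 98 long (its x) x 64 wide (y), open at the top; low partitions, 42 high. A tank stands in it along x, either way round. Point: centre of the bay's floor, 8 above the bench; x points to the back, z up.
- station: Printer's ink station, fixed on the bench: grey open-topped housing 114 deep (x) x 354 wide (y) x 112 high, walls 8 thick. Four bays in a row along y, centres at y = -105, -35, 35, 105; inside each end wall a black ledge 50 high, 31 wide. Origin: centre of its underside; x points to the back, where the lid hinges.
- lid (a joint): Lid angle, rad: 0 = shut flat on the housing, 1.70 to 1.80 (stop) = standing open, leaning back. A clear plate in a black frame, 5 thick, 350 wide, reaching 116 from its hinge, about 350 g, blue tab at the middle of its free edge. Damped: drawn to the front about 0.3 rad past upright it sinks shut by itself in about 3 s; under 3 N at the tab.
- lid_tab (a point): Centre of the lid's blue tab, 22 x 70 x 6, which juts from the middle of the lid's free edge, 127 from the hinge; with the lid open it is the lid's topmost part (free top edge 11 above this point) and its 70 runs along the station's y.
- lid_hinge (a point): Middle of the lid's hinge line, which runs along the station's y at the top of its back wall, 112 above the bench.
- carton: Returns carton for spent tanks: brown cardboard box without a top, 208 (x) x 190 (y) x 74 high outside, walls and floor 4 thick, held fast on the bench. Origin at the centre of its underside. It holds four tanks standing side by side, two by two.
- table: The white bench top, at height 0.
- stapler: Bystander, to be left alone: black stapler, 150 x 36 x 55, origin under its centre.
- mouse: Bystander, to be left alone: white computer mouse, 105 x 60 x 31, origin under its centre.
- tape_roll: Bystander, to be left alone: brown roll of parcel tape lying flat, 104 across, 48 high, origin under its centre.
- spray_can: Bystander, to be left alone: spray can, 58 across, 175 high, origin under its centre.
- hole_punch: Bystander, to be left alone: hole punch with a blue lever, about 120 x 100 x 75, origin under its centre.
- mug: Bystander, to be left alone: white mug, 80 across, 92 high, origin under its centre.
Things that resemble listed ones, but are neither listed nor needed, are in the scene too. Leave any purple look-alike of the part that bears yellow_tank_mid alone.

How it is judged:
On the way, in this order (a step that is already met when the one before it is completed fails the run):
1. the spent black tank is out of the black bay (horizontal distance between spent_black_mid and bay_black_floor above 0.08 m), for 0.2 s.
2. the cyan or the magenta tank is parked in the black bay (((horizontal distance between cyan_tank_mid and bay_black_floor below 0.016 m and z of cyan_tank_mid in the frame of bay_black_floor below 0.056 m and angle between cyan_tank_mid's own z axis and vertical below 0.08 rad) or (horizontal distance between magenta_tank_mid and bay_black_floor below 0.016 m and z of magenta_tank_mid in the frame of bay_black_floor below 0.056 m and angle between magenta_tank_mid's own z axis and vertical below 0.08 rad))), for 0.2 s.
3. the cyan tank stands in the cyan bay and the magenta tank in the magenta bay (horizontal distance between cyan_tank_mid and bay_cyan_floor below 0.016 m and z of cyan_tank_mid in the frame of bay_cyan_floor below 0.056 m and angle between each of cyan_tank_mid, magenta_tank_mid's own z axis and vertical below 0.08 rad and horizontal distance between magenta_tank_mid and bay_magenta_floor below 0.016 m and z of magenta_tank_mid in the frame of bay_magenta_floor below 0.056 m), for 0.2 s.
4. the new black tank stands in the black bay (horizontal distance between new_black_mid and bay_black_floor below 0.016 m and z of new_black_mid in the frame of bay_black_floor below 0.056 m and angle between new_black_mid's own z axis and vertical below 0.08 rad), for 0.2 s.
At the end, for the whole second after the job is handed in: Cyan, magenta, yellow and new black tanks stand upright on the floors of their own bays (within 16 mm of centre, 0.08 rad); every spent tank is in the carton, its centre under 70 mm above the carton's underside; all at rest; lid shut (below 0.04 rad) (all of step 3 and all of step 4 and linear speed of each of cyan_tank, magenta_tank, yellow_tank, new_black, spent_black, spent_a, spent_b, spent_c below 0.02 m/s and horizontal distance between yellow_tank_mid and bay_yellow_floor below 0.016 m and z of yellow_tank_mid in the frame of bay_yellow_floor below 0.056 m and angle between yellow_tank_mid's own z axis and vertical below 0.08 rad and x of spent_black_mid in the frame of carton between -0.1 and 0.1 m and y of spent_black_mid in the frame of carton between -0.088 and 0.088 m and z of each of spent_black_mid, spent_a_mid, spent_b_mid, spent_c_mid in the frame of carton below 0.07 m and x of spent_a_mid in the frame of carton between -0.1 and 0.1 m and y of spent_a_mid in the frame of carton between -0.088 and 0.088 m and x of spent_b_mid in the frame of carton between -0.1 and 0.1 m and y of spent_b_mid in the frame of carton between -0.088 and 0.088 m and x of spent_c_mid in the frame of carton between -0.1 and 0.1 m and y of spent_c_mid in the frame of carton between -0.088 and 0.088 m and value of joint lid below 0.04 rad and velocity of joint lid below 0.05 rad/s); the robot touches nothing.
It fails at once if the cyan or the magenta tank touches the bench top (contact force between any of cyan_tank, magenta_tank and table above 0.1 N).
It fails at once if the cyan or the magenta tank is tipped more than 0.6 rad (angle between any of cyan_tank_mid, magenta_tank_mid's own z axis and vertical above 0.6 rad).
It fails at once if the yellow tank is taken out of its bay (moved more than 30 mm) (distance of yellow_tank_mid from where it was at the start of the episode above 0.03 m).
It fails at once if a bystander is shifted more than 30 mm (distance of any of stapler, mouse, tape_roll, spray_can, hole_punch, mug from where it was at the start of the episode above 0.03 m).
Of spent_a, spent_b, spent_c only 1 to 3 are there at a start; the rules pass over those that are not, and their reading is None.
At some moment in a run one of new_black, spent_a, spent_b, spent_c may be knocked a few centimetres aside while the robot is not near it.
It also fails if it takes over 210 s, if anything falls off the work surface, if the arm or the gripper's body presses on something with over 40 N, if the wrist force passes 120 N, or if a joint passes its speed limit or range.

## Working session

There is one attempt and no reset: what is moved stays moved. The work goes in short steps, Python scripts to look and compute and a tool call to move; the robot and the scene stay as the last step left them, time stands still between calls to the robot, and variables do not carry over. Pictures are saved under pics/ and viewed, about 12 in all and at most 16, crops included, and the job is handed in when it is done.

Besides the shell and the picture viewer there is one more tool, called as a command line: name --argument value ..., lists and objects as JSON in quotes. arm_command: Moves the arm, as the interface text tells. Its arguments: {"type":"object","properties":{"plan":{"type":"array","items":{"type":"number"}},"grip":{"type":"number"}},"required":["plan"]}

```bash
mkdir -p pics; cat > h.py <<'E'
import numpy as np,cv2
from bench import ctrl
from scipy.spatial.transform import Rotation as R
def rot(a):
    a=np.array(a,float)
    return a if a.shape==(3,3) else R.from_quat(a,scalar_first=True).as_matrix()
def grab(name,fn=None):
    o=ctrl.get_obs(); c=ctrl.camera(name)
    if fn: cv2.imwrite('pics/'+fn,c['color'][:,:,::-1])
    if 'eye' in c: E,A=np.array(c['eye']),rot(c['attitude'])
    else:
        T=np.array(c['T_tool_cam']); Q=rot(o['eef_rot']); E=Q@T[:3,3]+np.array(o['eef_pos']); A=Q@T[:3,:3]
    c['E'],c['A']=E,A
    return c
def ray(c,u,v):
    K=np.array(c['camera_matrix']); k=float(c['k1'])
    p=cv2.undistortPoints(np.array([[[u,v]]],float),K,np.array([k,0,0,0.]))[0,0]
    return c['A']@np.array([p[0],-p[1],-1])
def at(c,u,v,z):
    d=ray(c,u,v); return c['E']+d*(z-c['E'][2])/d[2]
def proj(c,P):
    p=c['A'].T@(np.array(P)-c['E']); q=np.array([[p[0]/-p[2],-p[1]/-p[2],1.]])
    return cv2.projectPoints(q,np.zeros(3),np.zeros(3),np.array(c['camera_matrix']),np.array([float(c['k1']),0,0,0]))[0][0,0]
E
python3 - <<'E'
from h import *
print({k:np.round(v,3) for k,v in ctrl.get_obs().items()})
import pickle
for n in ('side','top','wrist'):
    c=grab(n,n+'0.png'); print(n,c['E'].round(3),c['A'].round(2).tolist(),np.array(c['camera_matrix']).round(1).tolist(),c['k1'])
    pickle.dump(c,open(n+'0.pkl','wb'))
E
```

```text
{'time_s': np.float64(0.0), 'q': array([ 0.906,  0.182,  1.608, -0.   ,  1.354, -0.206]), 'dq': array([-0.001, -0.   ,  0.001,  0.001,  0.001,  0.001]), 'joint_efforts': array([-3.0000e-03, -4.4488e+01, -3.5133e+01, -1.0000e-03,  9.0000e-03,
       -0.0000e+00]), 'eef_pos': array([0.254, 0.515, 0.23 ]), 'eef_rot': array([-0.   ,  0.227,  0.974, -0.001]), 'wrist_force': array([ 0.509, -0.609, -0.077]), 'torque': array([ 0.014, -0.004,  0.008]), 'opening': np.float64(1.001)}
side [ 0.488 -0.954  0.637] [[1.0, 0.03, -0.03], [-0.04, 0.48, -0.88], [-0.01, 0.88, 0.48]] [[397.1, 0.0, 318.5], [0.0, 397.1, 201.4], [0.0, 0.0, 1.0]] -0.002630702864911016
top [ 0.427 -0.014  1.101] [[0.03, 0.99, -0.12], [-1.0, 0.02, -0.02], [-0.02, 0.12, 0.99]] [[369.1, 0.0, 318.8], [0.0, 369.1, 205.3], [0.0, 0.0, 1.0]] 0.016947987518247797
wrist [0.181 0.552 0.373] [[0.44, -0.85, -0.28], [0.9, 0.42, 0.14], [-0.0, -0.32, 0.95]] [[349.8, 0.0, 324.7], [0.0, 349.8, 203.9], [0.0, 0.0, 1.0]] -0.040259820773952404
```

View pics/top0.png

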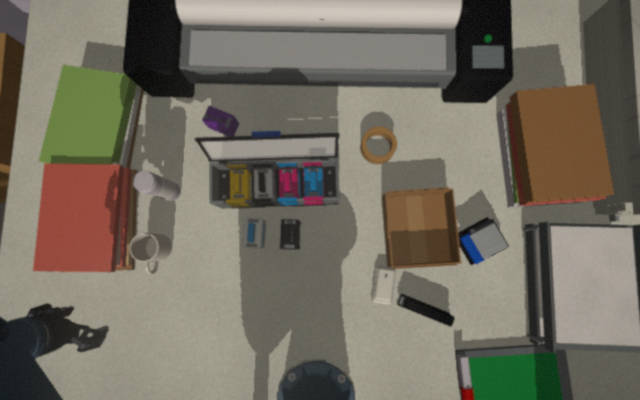

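View pics/side0.png

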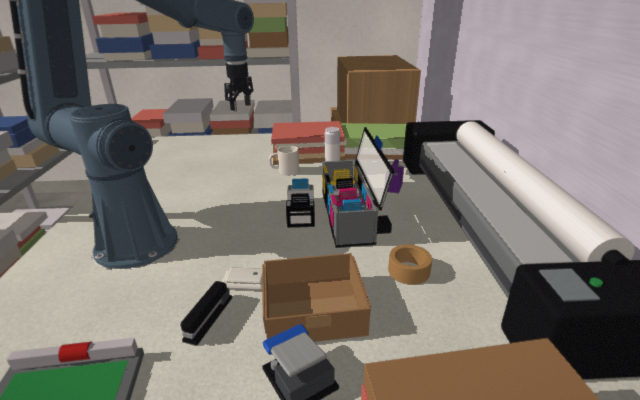

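```bash
python3 - <<'E'
import cv2
a=cv2.imread('pics/top0.png')
cv2.imwrite('pics/c1.png',cv2.resize(a[115:260,195:355],None,fx=5,fy=4.1,interpolation=cv2.INTER_CUBIC)[:594])
E
```

```text
(no output)
```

View pics/c1.png

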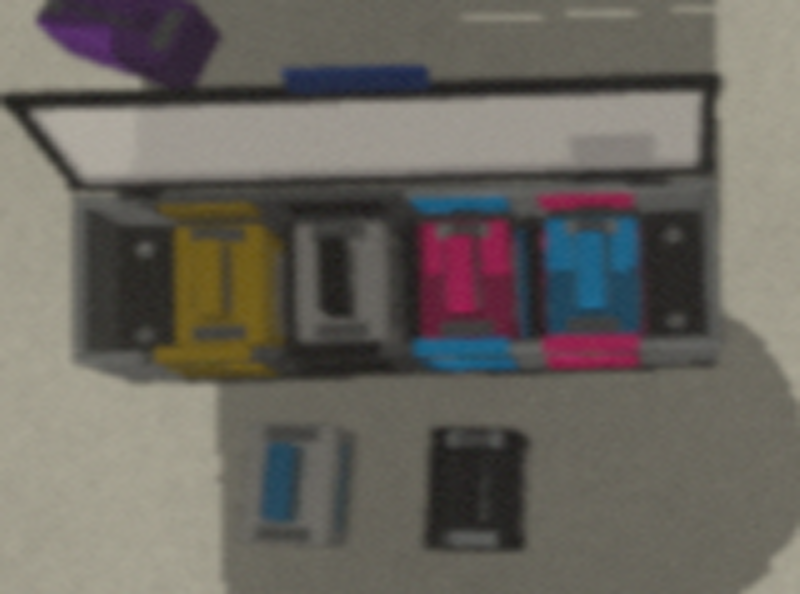

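```bash
python3 - <<'E'
from h import *
import pickle
c=pickle.load(open('top0.pkl','rb'))
f=lambda x,y:(195+x/5,115+y/4.1)
for n,p,z in [('rimBR',(716,185),.112),('rimFR',(716,370),.112),('rimFL',(75,370),.112),('rimBL',(75,190),.112),('spK',(337,275),.108),('mag',(462,280),.108),('cy',(592,275),.108),('yel',(226,282),.108),('spA',(280,482),.1),('newK_baseR?',(490,490),.07),('tab',(356,78),.23)]:
    print(n,at(c,*f(*p),z).round(4))
for n,p in [('c1',(385,190)),('c2',(453,188)),('c3',(460,264)),('c4',(390,269))]: print('carton',n,at(c,*p,.074).round(4))
T=grab('wrist')['T_tool_cam'];print(np.round(T,3)); 
o=ctrl.get_obs();print(rot(o['eef_rot']).round(3))
w=pickle.load(open('wrist0.pkl','rb'));
E
```

```text
rimBR [ 0.6703 -0.0462  0.112 ]
rimFR [ 0.546  -0.0486  0.112 ]
rimFL [0.5379 0.2981 0.112 ]
rimBL [0.6591 0.3054 0.112 ]
spK [0.6055 0.1596 0.108 ]
mag [0.6036 0.0911 0.108 ]
cy [0.6086 0.0201 0.108 ]
yel [0.5993 0.2202 0.108 ]
spA [0.4673 0.1859 0.1   ]
newK_baseR? [0.4659 0.0743 0.07  ]
tab [0.7024 0.1341 0.23  ]
carton c1 [ 0.5968 -0.1803  0.074 ]
carton c2 [ 0.6067 -0.3696  0.074 ]
carton c3 [ 0.3971 -0.3848  0.074 ]
carton c4 [ 0.3783 -0.1948  0.074 ]
[[ 0.002  0.948  0.318  0.082]
 [ 1.    -0.002  0.    -0.   ]
 [ 0.001  0.318 -0.948 -0.142]
 [ 0.     0.     0.     1.   ]]
[[-0.897  0.443 -0.001]
 [ 0.443  0.897 -0.001]
 [ 0.    -0.001 -1.   ]]
```

arm_command --plan '[0, 0, -15, -0.121, 0, 0, -15, -0.121, 0, 0, -15, -0.121, 0, 0, -15, -0.121, -26, -39, 0, 0, -26, -39, 0, 0, -26, -39, 0, 0, -26, -39, 0, 0, -26, -39, 0, 0, -26, -39, 0, 0, -26, -39, 0, 0, -26, -39, 0, 0, -26, -39, 0, 0, -26, -39, 0, 0, 0, 0, 0, 0, 0, 0, 0, 0]' --grip 0.5

```text
time_s: 1.8
eef_pos: [0.5245, 0.1314, 0.2908]
eef_rot: [-0.001, -0.011, 1.0, 0.0]
wrist_force: [-0.2, -0.0, -0.2]
opening: 0.501
```

```bash
python3 - <<'E'
from h import *
import pickle
o=ctrl.get_obs(); print(o['time_s'],o['eef_pos'].round(4),rot(o['eef_rot']).round(3).tolist(),o['opening'])
c=grab('wrist','w1.png'); pickle.dump(c,open('w1.pkl','wb'))
E
```

```text
1.8 [0.5245 0.1314 0.2908] [[-1.0, -0.023, -0.001], [-0.023, 1.0, 0.0], [0.001, 0.0, -1.0]] 0.5012434977402358
```

View pics/w1.png

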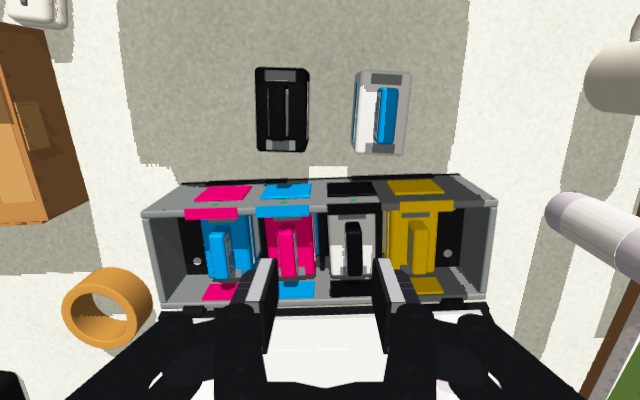

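```bash
python3 - <<'E'
import cv2
a=cv2.imread('pics/w1.png')
cv2.imwrite('pics/c2.png',cv2.resize(a[165:315,135:505][:, :200],None,fx=4,fy=4,interpolation=cv2.INTER_CUBIC)); 
b=cv2.resize(a[60:315,150:420],None,fx=2.3,fy=2.3,interpolation=cv2.INTER_CUBIC);print(b.shape)
cv2.imwrite('pics/c2.png',b)
E
```

```text
(586, 621, 3)
```

View pics/c2.png

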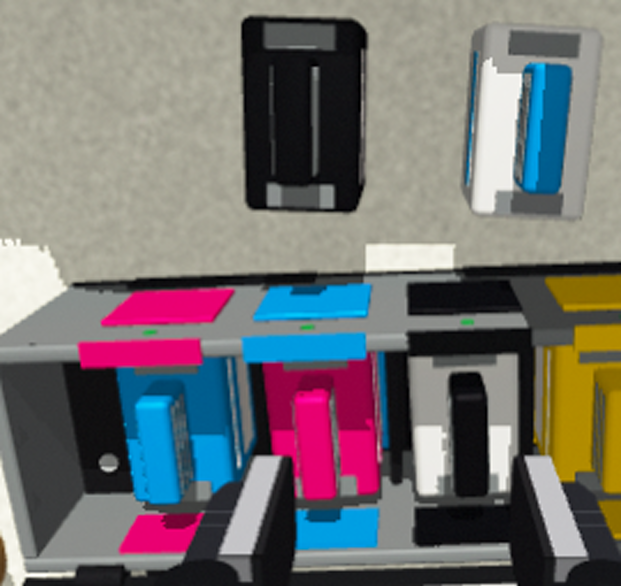

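```bash
cat > m1.py <<'E'
from h import *
import pickle
c=pickle.load(open('w1.pkl','rb'))
f=lambda x,y:(150+x/2.3,60+y/2.3)
for n,p,z in [('cy',(157,448),.108),('mag',(314,445),.108),('spK',(469,435),.108),('A',(550,127),.1),('newK',(295,121),.1),('plM',(141,353),.112),('plC',(305,347),.112),('plK',(469,341),.112)]:
    print(n,at(c,*f(*p),z).round(4))
for p in [(143,210),(496,207),(163,312),(490,303)]: print(at(c,*p,.112).round(4))
E
python3 m1.py
```

```text
cy [0.6089 0.0234 0.108 ]
mag [0.6055 0.0941 0.108 ]
spK [0.5988 0.1632 0.108 ]
A [0.4651 0.1899 0.1   ]
newK [0.4653 0.087  0.1   ]
plM [0.562  0.0211 0.112 ]
plC [0.5575 0.0913 0.112 ]
plK [0.5531 0.1606 0.112 ]
[ 0.5601 -0.0466  0.112 ]
[0.5484 0.2999 0.112 ]
[ 0.6784 -0.0418  0.112 ]
[0.658  0.3138 0.112 ]
```

arm_command --plan '[-39, 14, 0, -0.027, -39, 14, 0, 0, 0, 0, 40, 0, 0, 0, 40, 0, 0, 0, 40, 0, 0, 0, 40, 0, 0, 0, 30, 0, 0, 0, 15, 0, 0, 0, 0, 0, 0, 0, 0, 0]'

```text
time_s: 2.85
eef_pos: [0.6019, 0.1641, 0.0877]
eef_rot: [0.001, -0.027, 1.0, 0.0]
wrist_force: [0.9, -0.1, 0.2]
opening: 0.503
```

```bash
python3 - <<'E'
from h import *
import pickle
o=ctrl.get_obs(); print(o['time_s'],o['eef_pos'].round(4),rot(o['eef_rot']).round(3).tolist(),o['opening'],o['wrist_force'])
c=grab('wrist','w2.png'); pickle.dump(c,open('w2.pkl','wb'))
E
```

```text
2.85 [0.6019 0.1641 0.0877] [[-0.999, -0.053, 0.002], [-0.053, 0.999, 0.0], [-0.002, 0.0, -1.0]] 0.5034163780934009 [ 0.89317369 -0.11158856  0.15656164]
```

View pics/w2.png

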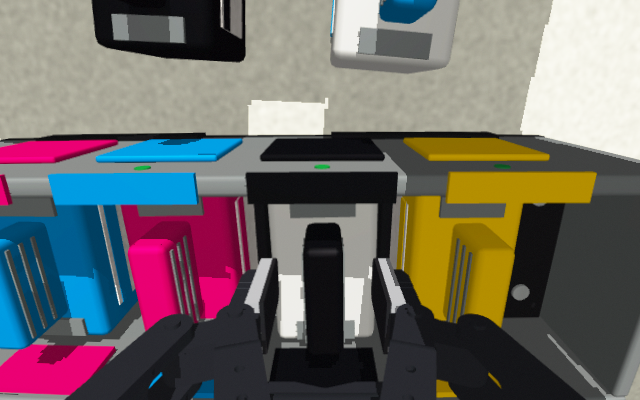

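arm_command --plan '[0, 0, 4, 0, 0, 0, 0, 0, 0, 0, 0, 0, 0, 0, 0, 0, 0, 0, 0, 0, 0, 0, 0, 0, 0, 0, -10, 0, 0, 0, -20, 0, 0, 0, -30, 0, 0, 0, -30, 0, 0, 0, -30, 0, 0, 0, -20, 0, 0, 0, 0, 0]' --grip 0.0

```text
time_s: 4.2
eef_pos: [0.603, 0.1634, 0.2263]
eef_rot: [0.003, -0.026, 1.0, 0.0]
wrist_force: [0.7, -0.2, -0.2]
opening: 0.175
```

```bash
python3 - <<'E'
from h import *
c=grab('top','t2.png')
a=c['color'][:,:,::-1]
import pickle;pickle.dump(c,open('t2.pkl','wb'))
cv2.imwrite('pics/c3.png',cv2.resize(a[130:290,365:525],None,fx=4,fy=3.7,interpolation=cv2.INTER_CUBIC))
E
```

```text
(no output)
```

View pics/c3.png

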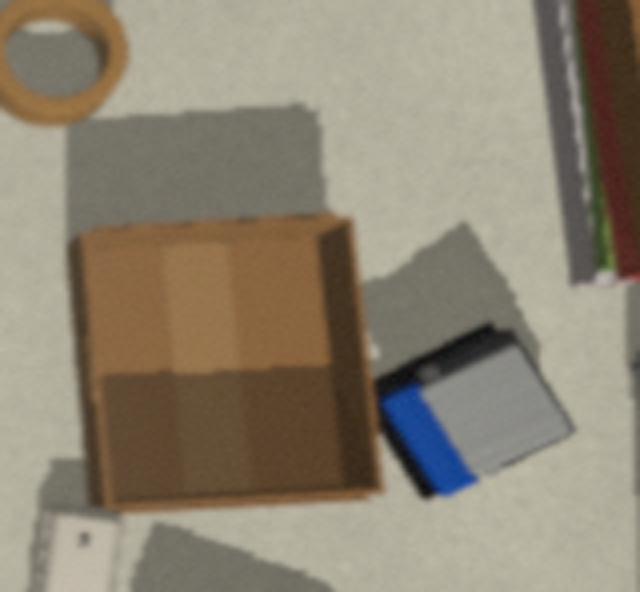

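```bash
python3 - <<'E'
from h import *
import pickle
c=pickle.load(open('t2.pkl','rb'))
P=[at(c,365+x/4,130+y/3.7,.074)[:2] for x,y in [(72,240),(350,215),(382,492),(92,510)]]
P=np.array(P);m=P.mean(0);print(P.round(4),m)
xa=(P[0]+P[1]-P[2]-P[3])/2; ya=(P[0]+P[3]-P[1]-P[2])/2
print(np.linalg.norm(xa),np.linalg.norm(ya),np.arctan2(xa[1],xa[0]),np.arctan2(-ya[0],ya[1]))
th=.085
R2=lambda t:np.array([[np.cos(t),-np.sin(t)],[np.sin(t),np.cos(t)]])
th=(np.arctan2(xa[1],xa[0])+np.arctan2(-ya[0],ya[1]))/2
o=ctrl.get_obs();Q=rot(o['eef_rot']);print(Q.round(3).tolist())
for s in [(.045,.043),(.045,-.043)]:
    t=m+R2(th)@s; d=R2(th).T@(t-o['eef_pos'][:2]); print(s,t.round(4),'turn',-(th-.053),'tool x,y',-d[0],d[1])
E
```

```text
[[ 0.5829 -0.1748]
 [ 0.6064 -0.3682]
 [ 0.3999 -0.3862]
 [ 0.3813 -0.1894]] [ 0.49261285 -0.27964354]
0.2046499189262149 0.19623582414307214 0.07938126282740218 0.107392718873601
[[-0.999, -0.052, 0.003], [-0.052, 0.999, 0.0], [-0.003, 0.0, -1.0]]
(0.045, 0.043) [ 0.5334 -0.2326] turn -0.04038699085050159 tool x,y 0.10508800812621576 -0.3877850818978449
(0.045, -0.043) [ 0.5414 -0.3183] turn -0.04038699085050159 tool x,y 0.10508800812621578 -0.4737850818978449
```

arm_command --plan '[9.5, -43, 0, -0.04, 9.5, -43, 0, 0, 9.5, -43, 0, 0, 9.5, -43, 0, 0, 9.5, -43, 0, 0, 9.5, -43, 0, 0, 9.5, -43, 0, 0, 9.5, -43, 0, 0, 9.5, -43, 0, 0, 9.5, -43, 0, 0, 9.5, -43, 0, 0, 0, 0, 0, 0, 0, 0, 35, 0, 0, 0, 35, 0, 0, 0, 35, 0, 0, 0, 25, 0, 0, 0, 10, 0, 0, 0, 4, 0, 0, 0, 0, 0]'

```text
time_s: 6.15
eef_pos: [0.5377, -0.3154, 0.0798]
eef_rot: [-0.002, -0.047, 0.999, 0.001]
wrist_force: [0.3, 1.6, -0.4]
opening: 0.173
```

```bash
python3 - <<'E'
from h import *
o=ctrl.get_obs(); print(o['time_s'],o['eef_pos'].round(4),rot(o['eef_rot']).round(3).tolist(),o['opening'],o['wrist_force'])
c=grab('wrist','w3.png')
E
```

```text
6.15 [ 0.5377 -0.3154  0.0798] [[-0.996, -0.093, -0.004], [-0.093, 0.996, 0.003], [0.004, 0.003, -1.0]] 0.17340835544120622 [ 0.30427172  1.58022517 -0.35122523]
```

View pics/w3.png

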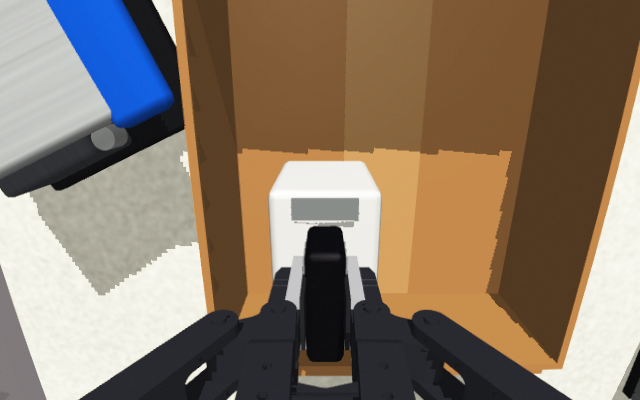

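arm_command --plan '[0, 0, 0, 0, 0, 0, 0, 0, 0, 0, -40, 0, 0, 0, -40, 0, 0, 0, -40, 0, 0, 0, -40, 0, -11, 42, 0, 0.04, -11, 42, 0, 0, -11, 42, 0, 0, -11, 42, 0, 0, -11, 42, 0, 0, -11, 42, 0, 0, -11, 42, 0, 0, -11, 42, 0, 0, 0, 0, 0, 0, 0, 0, 40, 0, 0, 0, 40, 0, 0, 0, 35, 0, 0, 0, 0, 0, 0, 0, 0, 0]' --grip 0.45

```text
time_s: 8.2
eef_pos: [0.6073, 0.0229, 0.1232]
eef_rot: [-0.001, -0.026, 1.0, 0.0]
wrist_force: [0.4, -0.8, 0.9]
opening: 0.451
```

```bash
python3 - <<'E'
from h import *
import pickle
o=ctrl.get_obs(); print(o['time_s'],o['eef_pos'].round(4),rot(o['eef_rot']).round(3).tolist(),o['opening'],o['wrist_force'])
c=grab('wrist','w4.png'); pickle.dump(c,open('w4.pkl','wb'))
E
```

```text
8.2 [0.6073 0.0229 0.1232] [[-0.999, -0.052, -0.002], [-0.052, 0.999, 0.0], [0.002, 0.0, -1.0]] 0.4507901051378906 [ 0.41309588 -0.83756112  0.90235209]
```

View pics/w4.png

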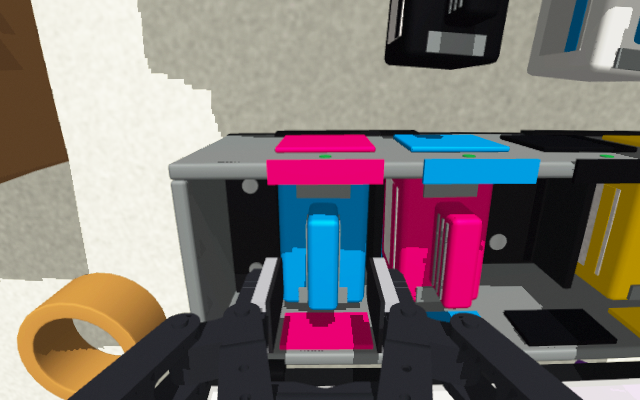

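```bash
python3 - <<'E'
from h import *
import pickle
c=pickle.load(open('w4.pkl','rb'))
for v in (158,163,178,184,350,364): print(v,at(c,325,v,.112).round(4))
for u,v in ((322,218),(322,308)): print('cy grip',at(c,u,v,.108).round(4))
E
```

```text
158 [0.555  0.0205 0.112 ]
163 [0.5573 0.0206 0.112 ]
178 [0.5641 0.021  0.112 ]
184 [0.5669 0.0211 0.112 ]
350 [0.6598 0.0262 0.112 ]
364 [0.6693 0.0267 0.112 ]
cy grip [0.585  0.0207 0.108 ]
cy grip [0.6358 0.0233 0.108 ]
```

arm_command --plan '[0, 0, 25, 0, 0, 0, 14, 0, 0, 0, 0, 0, 0, 0, 0, 0, 0, 0, 0, 0, 0, 0, 0, 0, 0, 0, 0, 0, 0, 0, -10, 0, 0, 0, -30, 0, 0, 0, -35, 0, 0, 0, -35, 0, 0, 0, -30, 0, -1, 45, 0, 0, -1, 50, 0, 0, -1, 45, 0, 0, 0, 0, 0, 0, 0, 0, 0, 0]' --grip 0.0

```text
time_s: 9.95
eef_pos: [0.6028, 0.1645, 0.2247]
eef_rot: [-0.0, -0.028, 1.0, -0.0]
wrist_force: [0.3, 0.1, -4.1]
opening: 0.173
```

arm_command --plan '[0, 0, 40, 0, 0, 0, 40, 0, 0, 0, 35, 0, 0, 0, 15, 0, 0, 0, 8, 0, 0, 0, 0, 0, 0, 0, 0, 0]'

```text
time_s: 10.65
eef_pos: [0.6047, 0.1624, 0.0894]
eef_rot: [0.001, -0.026, 1.0, -0.0]
wrist_force: [-5.6, -0.7, 5.3]
opening: 0.173
```

```bash
python3 - <<'E'
from h import *
import pickle
o=ctrl.get_obs(); print(o['time_s'],o['eef_pos'].round(4),rot(o['eef_rot']).round(3).tolist(),o['opening'],o['wrist_force'])
c=grab('wrist','w5.png'); pickle.dump(c,open('w5.pkl','wb'))
E
```

```text
10.65 [0.6047 0.1624 0.0894] [[-0.999, -0.051, 0.002], [-0.051, 0.999, -0.0], [-0.002, -0.0, -1.0]] 0.17281840213787172 [-5.59268778 -0.74725673  5.29467078]
```

View pics/w5.png

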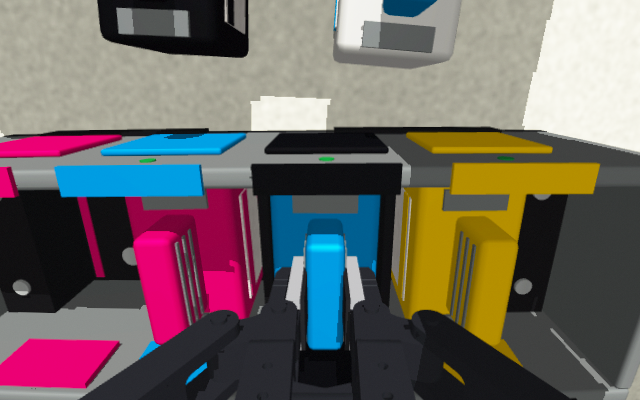

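```bash
python3 - <<'E'
from h import *
import pickle
for n,a,b,u,pr in (('w5.pkl',236,349,325,(165,183,373)),('w2.pkl',223,367,323,(165,185,385))):
    c=pickle.load(open(n,'rb'))
    for v in (a,b): print(n,at(c,u,v,.108).round(4),at(c,u,v,.113).round(4))
    print('rim',[at(c,u,v,.112)[0].round(4) for v in pr])
E
```

```text
w5.pkl [0.5768 0.1614 0.108 ] [0.5746 0.1613 0.113 ]
w5.pkl [0.6306 0.1643 0.108 ] [0.6262 0.164  0.113 ]
rim [np.float64(0.5482), np.float64(0.5547), np.float64(0.6401)]
w2.pkl [0.568  0.1619 0.108 ] [0.566  0.1618 0.113 ]
w2.pkl [0.6362 0.1656 0.108 ] [0.6314 0.1653 0.113 ]
rim [np.float64(0.5451), np.float64(0.5522), np.float64(0.6424)]
```

arm_command --plan '[0, 0, 0, 0, 0, 0, 0, 0, 0, 0, 0, 0, 0, 0, -30, 0, 0, 0, -20, 0, 0, 0, 0, 0]' --grip 0.45

```text
time_s: 11.3
eef_pos: [0.606, 0.1634, 0.1401]
eef_rot: [0.003, -0.026, 1.0, 0.0]
wrist_force: [-0.3, 0.9, 0.9]
opening: 0.449
```

```bash
python3 - <<'E'
from h import *
import pickle
o=ctrl.get_obs(); print(o['time_s'],o['eef_pos'].round(4),rot(o['eef_rot']).round(3).tolist(),o['opening'],o['wrist_force'])
c=grab('wrist','w6.png'); pickle.dump(c,open('w6.pkl','wb'))
E
```

```text
11.3 [0.606  0.1634 0.1401] [[-0.999, -0.052, 0.007], [-0.052, 0.999, 0.0], [-0.007, 0.0, -1.0]] 0.44882215674315923 [-0.31547482  0.91217037  0.88727616]
```

View pics/w6.png

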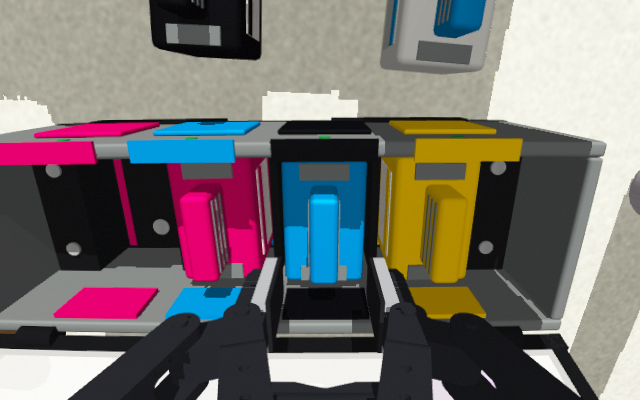

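```bash
python3 - <<'E'
from h import *
import pickle
c=pickle.load(open('w6.pkl','rb'))
for u,v in ((323,196),(323,281),(197,195),(200,279)): print(at(c,u,v,.108).round(4))
E
```

```text
[0.5779 0.1612 0.108 ]
[0.6286 0.1639 0.108 ]
[0.581  0.0953 0.108 ]
[0.6314 0.0937 0.108 ]
```

arm_command --plan '[2, -35, 0, 0, 2, -34, 0, 0, 0, 0, 0, 0, 0, 0, 25, 0, 0, 0, 20, 0, 0, 0, 10, 0, 0, 0, 0, 0]'

```text
time_s: 12.05
eef_pos: [0.601, 0.0946, 0.0787]
eef_rot: [-0.002, -0.026, 1.0, 0.0]
wrist_force: [-0.1, -0.6, -1.0]
opening: 0.449
```

arm_command --plan '[0, 0, 0, 0, 0, 0, 0, 0, 0, 0, 0, 0, 0, 0, 0, 0, 0, 0, 0, 0, 0, 0, -15, 0, 0, 0, -30, 0, 0, 0, -30, 0, 0, 0, 0, 0, -1.5, -35, 0, 0, -1.5, -36, 0, 0, 0, 0, 0, 0, 0, 0, 0, 0]' --grip 0.0

```text
time_s: 13.35
eef_pos: [0.6089, 0.0227, 0.1552]
eef_rot: [-0.001, -0.025, 1.0, 0.0]
wrist_force: [-0.6, -0.8, -3.8]
opening: 0.171
```

arm_command --plan '[0, 0, 30, 0, 0, 0, 25, 0, 0, 0, 14, 0, 0, 0, 4, 0, 0, 0, 0, 0, 0, 0, 0, 0]'

```text
time_s: 13.95
eef_pos: [0.61, 0.0239, 0.0836]
eef_rot: [0.0, -0.026, 1.0, -0.0]
wrist_force: [-0.0, -0.2, -3.2]
opening: 0.177
```

arm_command --plan '[0, 0, 0, 0, 0, 0, 0, 0, 0, 0, 0, 0, 0, 0, -30, 0, 0, 0, -25, 0, 0, 0, 0, 0, 0, 0, 0, 0]' --grip 0.45

```text
time_s: 14.65
eef_pos: [0.6102, 0.0233, 0.1391]
eef_rot: [0.001, -0.026, 1.0, -0.0]
wrist_force: [-0.3, -0.6, -0.2]
opening: 0.451
```

```bash
python3 - <<'E'
from h import *
import pickle
o=ctrl.get_obs(); print(o['time_s'],o['eef_pos'].round(4),rot(o['eef_rot']).round(3).tolist(),o['opening'],o['wrist_force'])
c=grab('wrist','w7.png'); pickle.dump(c,open('w7.pkl','wb'))
E
```

```text
14.65 [0.6102 0.0233 0.1391] [[-0.999, -0.052, 0.002], [-0.052, 0.999, -0.0], [-0.002, -0.0, -1.0]] 0.45050262656188617 [-0.2710608  -0.64485142 -0.18791321]
```

View pics/w7.png

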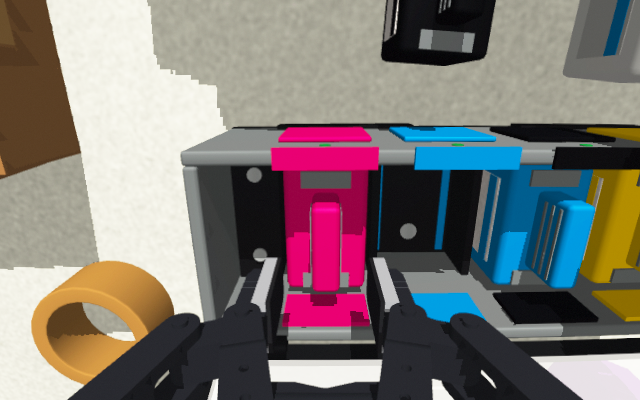

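arm_command --plan '[0, 45, 0, 0, 0, 50, 0, 0, 0, 45, 0, 0, 0, 0, 0, 0, 0, 0, 0, 0, 0, 0, 25, 0, 0, 0, 20, 0, 0, 0, 10, 0, 0, 0, 0, 0, 0, 0, 0, 0]'

```text
time_s: 15.7
eef_pos: [0.6027, 0.1624, 0.0835]
eef_rot: [0.0, -0.026, 1.0, -0.0]
wrist_force: [0.2, -0.1, -0.6]
opening: 0.448
```

arm_command --plan '[0, 0, 0, 0, 0, 0, 0, 0, 0, 0, 0, 0, 0, 0, 0, 0, 0, 0, 0, 0, 0, 0, -15, 0, 0, 0, -30, 0, 0, 0, -30, 0, 0, 0, 0, 0, -1.5, -35, 0, 0, -1.5, -35, 0, 0, 0, 0, 0, 0, 0, 0, 0, 0]' --grip 0.0

```text
time_s: 17.0
eef_pos: [0.608, 0.0929, 0.1569]
eef_rot: [-0.001, -0.025, 1.0, 0.0]
wrist_force: [-0.4, 0.4, -4.8]
opening: 0.171
```

Good hold; lower into the cyan bay and release, then look toward the bench tanks.

arm_command --plan '[0, 0, 30, 0, 0, 0, 25, 0, 0, 0, 14, 0, 0, 0, 3, 0, 0, 0, 0, 0, 0, 0, 0, 0]'

```text
time_s: 17.6
eef_pos: [0.6093, 0.094, 0.0866]
eef_rot: [0.0, -0.026, 1.0, 0.0]
wrist_force: [-0.8, -0.6, -3.2]
opening: 0.172
```

arm_command --plan '[0, 0, 0, 0, 0, 0, 0, 0, 0, 0, 0, 0, 0, 0, -40, 0, 0, 0, -50, 0, 0, 0, -50, 0, 42, 0, -20, 0, 42, 0, 0, 0, 0, 0, 0, 0, 0, 0, 0, 0]' --grip 0.45

```text
time_s: 18.6
eef_pos: [0.5248, 0.0891, 0.247]
eef_rot: [0.001, -0.026, 1.0, -0.0]
wrist_force: [0.7, 1.0, -0.1]
opening: 0.453
```

```bash
python3 - <<'E'
from h import *
import pickle
o=ctrl.get_obs(); print(o['time_s'],o['eef_pos'].round(4),rot(o['eef_rot']).round(3).tolist(),o['opening'],o['wrist_force'])
c=grab('wrist','w8.png'); pickle.dump(c,open('w8.pkl','wb'))
E
```

```text
18.6 [0.5248 0.0891 0.247 ] [[-0.999, -0.052, 0.002], [-0.052, 0.999, -0.0], [-0.002, -0.0, -1.0]] 0.4534427406379377 [ 0.68687838  0.95295651 -0.0658757 ]
```

View pics/w8.png

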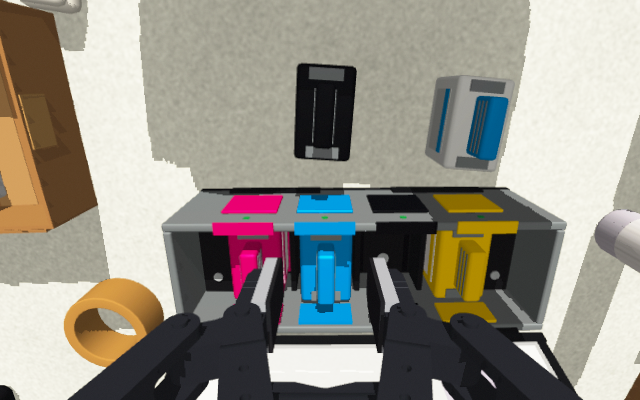

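```bash
python3 - <<'E'
from h import *
import pickle
c=pickle.load(open('w8.pkl','rb'))
for n,u,v,z in (('K',327,88,.1),('K',324,145,.1),('A',494,97,.1),('A',489,158,.1),('Kblk',298,64,.07),('Kblk',357,66,.07),('Kblk',350,160,.07),('Kblk',296,158,.07),('cyan',326,250,.108),('cyan',326,308,.108)): print(n,at(c,u,v,z).round(4))
E
```

```text
K [0.4432 0.0866 0.1   ]
K [0.4883 0.0866 0.1   ]
A [0.442  0.2203 0.1   ]
A [0.4912 0.226  0.1   ]
Kblk [0.425  0.0609 0.07  ]
Kblk [0.4239 0.1113 0.07  ]
Kblk [0.5056 0.1115 0.07  ]
Kblk [0.5064 0.0616 0.07  ]
cyan [0.5799 0.0933 0.108 ]
cyan [0.6405 0.0967 0.108 ]
```

arm_command --plan '[30, -1, 0, 0.05, 30, -1, 0, 0, 0, 0, 40, 0, 0, 0, 40, 0, 0, 0, 40, 0, 0, 0, 30, 0, 0, 0, 15, 0, 0, 0, 5, 0, 0, 0, 0, 0]'

```text
time_s: 19.55
eef_pos: [0.4657, 0.0854, 0.0758]
eef_rot: [-0.001, -0.001, 1.0, 0.0]
wrist_force: [-0.5, 0.2, 0.9]
opening: 0.448
```

arm_command --plan '[0, 0, 0, 0, 0, 0, 0, 0, 0, 0, 0, 0, 0, 0, 0, 0, 0, 0, 0, 0, 0, 0, -20, 0, 0, 0, -45, 0, 0, 0, -45, 0, 0, 0, -45, 0, 0, 0, 0, 0, 0, 0, 0, 0]' --grip 0.0

```text
time_s: 20.65
eef_pos: [0.465, 0.0856, 0.2315]
eef_rot: [0.0, -0.001, 1.0, 0.0]
wrist_force: [-0.8, -0.1, -4.4]
opening: 0.168
```

arm_command --plan '[0, 0, 0, -0.05, -36, 17.5, 0, 0, -36, 17.5, 0, 0, -36, 17.5, 0, 0, -36, 17.5, 0, 0, 0, 0, 0, 0, 0, 0, 0, 0]'

```text
time_s: 21.35
eef_pos: [0.6035, 0.1631, 0.2269]
eef_rot: [-0.004, -0.026, 1.0, -0.0]
wrist_force: [-0.9, 0.2, -3.6]
opening: 0.176
```

arm_command --plan '[-1, 0, 40, 0, 0, 0, 40, 0, 0, 0, 35, 0, 0, 0, 20, 0, 0, 0, 6, 0, 0, 0, 0, 0, 0, 0, 0, 0]'

```text
time_s: 22.05
eef_pos: [0.6069, 0.1628, 0.0917]
eef_rot: [0.001, -0.026, 1.0, 0.0]
wrist_force: [0.4, -0.1, -2.9]
opening: 0.173
```

arm_command --plan '[0, 0, 0, 0, 0, 0, 0, 0, 0, 0, 0, 0, 0, 0, -40, 0, 0, 0, -50, 0, 0, 0, -50, 0, 42, 15, 0, 0, 42, 15, 0, 0, 42, 15, 0, 0, 0, 0, 0, 0, 0, 0, 0, 0]' --grip 0.45

```text
time_s: 23.15
eef_pos: [0.4782, 0.2017, 0.2314]
eef_rot: [0.001, -0.027, 1.0, 0.0]
wrist_force: [0.7, -0.3, -0.2]
opening: 0.446
```

```bash
python3 - <<'E'
from h import *
import pickle
o=ctrl.get_obs(); print(o['time_s'],o['eef_pos'].round(4),rot(o['eef_rot']).round(3).tolist(),o['opening'],o['wrist_force'])
c=grab('wrist','w9.png'); pickle.dump(c,open('w9.pkl','wb'))
E
```

```text
23.15 [0.4782 0.2017 0.2314] [[-0.999, -0.054, 0.002], [-0.054, 0.999, 0.0], [-0.002, 0.0, -1.0]] 0.4460409573033034 [ 0.66023326 -0.26253737 -0.23276912]
```

View pics/w9.png

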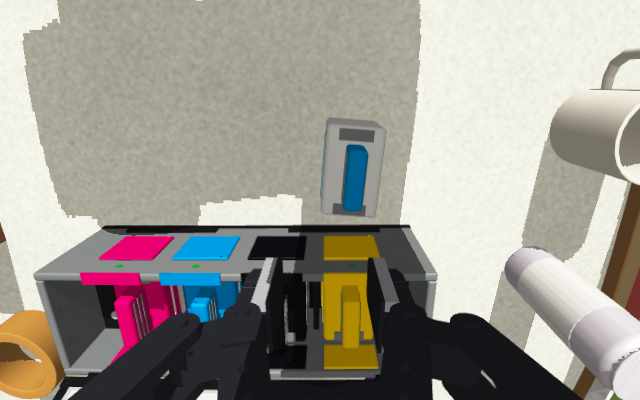

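```bash
python3 - <<'E'
from h import *
import pickle
c=pickle.load(open('w9.pkl','rb'))
im=c['color'].astype(int); m=((im[...,2]-im[...,0])>50); m[:, :320]=0; m[235:]=0; m[:,400:]=0
ys,xs=np.nonzero(m); print(xs.min(),xs.max(),ys.min(),ys.max(),len(xs))
for y in (155,170,185,200): r=xs[ys==y]; print(y,r.min(),r.max())
for p in [(328,120),(386,125),(378,217),(322,213)]: print(at(c,*p,.07).round(4))
for p in [(356,ys.min()),(354,ys.max())]: print(at(c,*p,.1).round(4))
E
```

```text
320 367 138 211 1306
155 323 367
170 346 365
185 345 364
200 343 362
[0.4227 0.2015 0.07  ]
[0.424  0.2512 0.07  ]
[0.5079 0.253  0.07  ]
[0.5069 0.2009 0.07  ]
[0.4325 0.2237 0.1   ]
[0.4926 0.227  0.1   ]
```

arm_command --plan '[11, 25, 0, 0.02, 0, 0, 40, 0, 0, 0, 40, 0, 0, 0, 40, 0, 0, 0, 25, 0, 0, 0, 10, 0, 0, 0, 0, 0, 0, 0, 0, 0]' --grip 0.6

```text
time_s: 24.0
eef_pos: [0.4675, 0.2257, 0.0765]
eef_rot: [0.001, -0.016, 1.0, 0.0]
wrist_force: [-0.7, 0.8, -0.5]
opening: 0.601
```

arm_command --plan '[0, 0, 0, 0, 0, 0, 0, 0, 0, 0, 0, 0, 0, 0, 0, 0, 0, 0, 0, 0, 0, 0, -20, 0, 0, 0, -45, 0, 0, 0, -45, 0, 0, 0, -45, 0, 0, 0, 0, 0, 0, 0, 0, 0]' --grip 0.0

```text
time_s: 25.1
eef_pos: [0.4664, 0.2259, 0.2315]
eef_rot: [0.001, -0.016, 1.0, 0.0]
wrist_force: [-0.4, 0.4, -1.5]
opening: 0.176
```

arm_command --plan '[0, 0, 0, -0.06, -2, -46, 0, 0, -2, -46, 0, 0, -2, -46, 0, 0, -2, -46, 0, 0, -2, -46, 0, 0, -2, -46, 0, 0, -2, -46, 0, 0, -2, -46, 0, 0, -2, -46, 0, 0, -2, -46, 0, 0, 0, 0, 0, 0, 0, 0, 0, 0]'

```text
time_s: 26.4
eef_pos: [0.5268, -0.2307, 0.2276]
eef_rot: [-0.002, -0.045, 0.999, 0.002]
wrist_force: [-0.3, 0.2, -0.9]
opening: 0.174
```

```bash
python3 - <<'E'
from h import *
o=ctrl.get_obs(); print(o['time_s'],o['eef_pos'].round(4),rot(o['eef_rot']).round(3).tolist(),o['opening'],o['wrist_force'])
E
```

```text
26.4 [ 0.5268 -0.2307  0.2276] [[-0.996, -0.09, -0.004], [-0.09, 0.996, 0.003], [0.003, 0.003, -1.0]] 0.17436195731987691 [-0.28742599  0.171756   -0.92997522]
```

arm_command --plan '[0, 0, 40, 0, 0, 0, 40, 0, 0, 0, 35, 0, 0, 0, 20, 0, 0, 0, 8, 0, 0, 0, 0, 0, 0, 0, 0, 0]'

```text
time_s: 27.1
eef_pos: [0.5288, -0.2302, 0.0883]
eef_rot: [0.001, -0.047, 0.999, -0.0]
wrist_force: [0.2, 0.4, -0.4]
opening: 0.174
```

arm_command --plan '[0, 0, 0, 0, 0, 0, 0, 0, 0, 0, 0, 0, 0, 0, -40, 0, 0, 0, -50, 0, 0, 0, -50, 0, 0, 0, -50, 0, 0, 0, -50, 0, 45, 0, 0, 0, 45, 0, 0, 0, 0, 0, 0, 0, 0, 0, 0, 0]' --grip 0.45

```text
time_s: 28.3
eef_pos: [0.4381, -0.2391, 0.3281]
eef_rot: [0.001, -0.045, 0.999, -0.001]
wrist_force: [-0.0, 0.4, -0.3]
opening: 0.451
```

```bash
python3 - <<'E'
from h import *
import pickle
o=ctrl.get_obs(); print(o['time_s'],o['eef_pos'].round(4),rot(o['eef_rot']).round(3).tolist(),o['opening'],o['wrist_force'])
c=grab('wrist'); t=grab('top'); s=grab('side')
pickle.dump((c,t,s),open('w10.pkl','wb'))
a=np.hstack([cv2.resize(x['color'][:,:,::-1],(400,250),interpolation=cv2.INTER_AREA) for x in (c,s)])
b=cv2.resize(t['color'][90:280,190:530,::-1],(626,350),interpolation=cv2.INTER_CUBIC)
b=np.hstack([b,np.zeros((350,174,3),np.uint8)])
cv2.imwrite('pics/m10.png',np.vstack([a,b]))
E
```

```text
28.3 [ 0.4381 -0.2391  0.3281] [[-0.996, -0.091, 0.002], [-0.091, 0.996, -0.001], [-0.002, -0.001, -1.0]] 0.45059009036572206 [-0.00217273  0.41409628 -0.33820674]
```

View pics/m10.png

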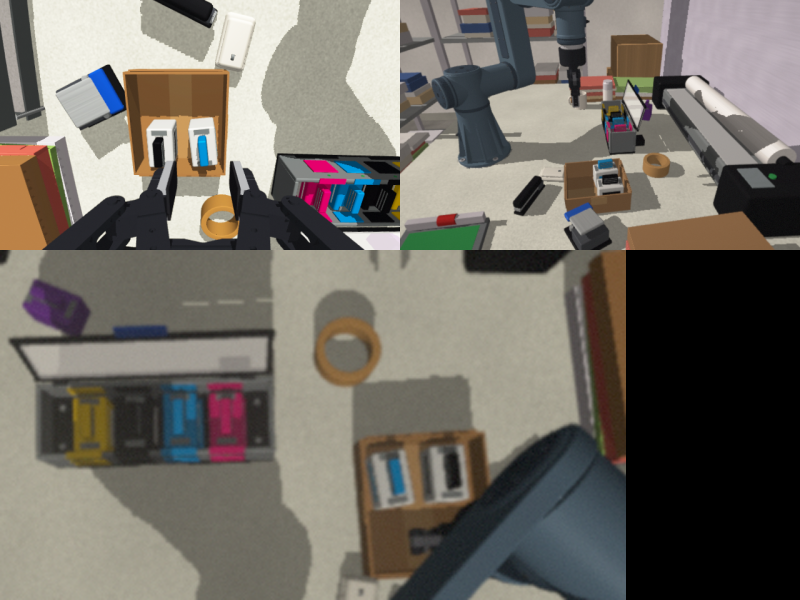

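arm_command --plan '[0, 0, 0, 0.04, -33.5, 35.5, 0, 0, -33.5, 35.5, 0, 0, -33.5, 35.5, 0, 0, -33.5, 35.5, 0, 0, -33.5, 35.5, 0, 0, -33.5, 35.5, 0, 0, -33.5, 35.5, 0, 0, -33.5, 35.5, 0, 0, -33.5, 35.5, 0, 0, -33.5, 35.5, 0, 0, 0, 0, 0, 0, 0, 0, 0, 0]' --grip 0.0

```text
time_s: 29.75
eef_pos: [0.7549, 0.1353, 0.324]
eef_rot: [-0.002, -0.028, 1.0, -0.0]
wrist_force: [-0.3, 0.6, 0.0]
opening: 0.003
```

```bash
python3 - <<'E'
from h import *
import pickle
c=grab('wrist','w11.png'); pickle.dump(c,open('w11.pkl','wb'))
s=grab('side')
a=cv2.resize(c['color'][:,:,::-1],(512,320)); b=cv2.resize(s['color'][90:250,260:460,::-1],(350,280))
b=np.vstack([b,np.zeros((40,350,3),np.uint8)])[:,:288]
cv2.imwrite('pics/m11.png',np.hstack([a,b]))
E
```

```text
(no output)
```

View pics/m11.png

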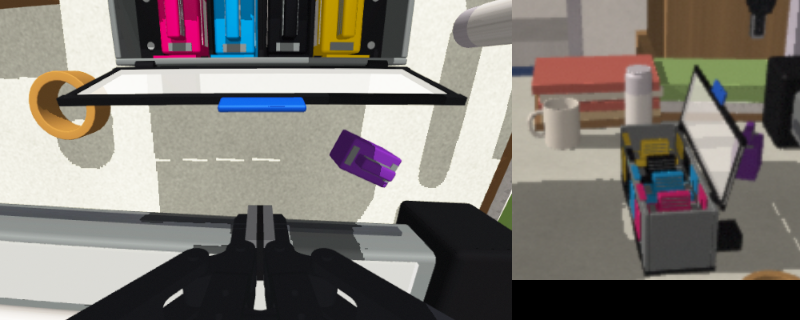

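```bash
python3 - <<'E'
from h import *
import pickle
c=pickle.load(open('w11.pkl','rb'))
print('tab',at(c,327,123,.245).round(4),at(c,327,137,.245).round(4),at(c,327,130,.238).round(4))
for z in (.05,.12,.2): print(z,at(c,320,262,z).round(3),at(c,320,310,z).round(3))
w=pickle.load(open('w10.pkl','rb'))[2]
for x in (.82,.85,.88):
  for z in (0,.1,.2): print(x,z,proj(w,[x,.13,z]).round(0))
E
```

```text
tab [0.6935 0.1334 0.245 ] [0.7021 0.1339 0.245 ] [0.6986 0.1338 0.238 ]
0.05 [0.892 0.137 0.05 ] [0.967 0.141 0.05 ]
0.12 [0.855 0.136 0.12 ] [0.918 0.139 0.12 ]
0.2 [0.813 0.135 0.2  ] [0.861 0.137 0.2  ]
0.82 0 [412. 211.]
0.82 0.1 [415. 183.]
0.82 0.2 [418. 152.]
0.85 0 [421. 211.]
0.85 0.1 [424. 183.]
0.85 0.2 [428. 152.]
0.88 0 [430. 211.]
0.88 0.1 [434. 182.]
0.88 0.2 [438. 152.]
```

arm_command --plan '[10, 0, 0, 0, 0, 0, 35, 0, 0, 0, 35, 0, 0, 0, 34, 0, 0, 0, 0, 0, 15, 0, 0, 0, 12, 0, 0, 0, 8, 0, 0, 0, 8, 0, 0, 0, 8, 0, 0, 0, 8, 0, 0, 0]'

```text
time_s: 30.95
eef_pos: [0.6854, 0.1294, 0.2241]
eef_rot: [0.001, -0.026, 1.0, -0.0]
wrist_force: [0.9, -0.2, 1.4]
opening: 0.002
```

arm_command --plan '[8, 0, 0, 0, 8, 0, 0, 0, 8, 0, 0, 0, 8, 0, 0, 0, 8, 0, 0, 0, 8, 0, 0, 0, 8, 0, 0, 0, 8, 0, 0, 0, 8, 0, 0, 0, 8, 0, 0, 0, 0, 0, 0, 0, 0, 0, 0, 0, 0, 0, 0, 0]'

```text
time_s: 32.25
eef_pos: [0.606, 0.1254, 0.2234]
eef_rot: [0.0, -0.026, 1.0, -0.0]
wrist_force: [0.4, 0.6, 0.2]
opening: -0.001
```

arm_command --plan '[0, 0, -40, 0, 0, 0, -40, 0, 45, 0, 0, 0, 45, 0, 0, 0, 0, 0, 0, 0, 0, 0, 0, 0, 0, 0, 0, 0, 0, 0, 0, 0, 0, 0, 0, 0, 0, 0, 0, 0, 0, 0, 0, 0, 0, 0, 0, 0, 0, 0, 0, 0, 0, 0, 0, 0, 0, 0, 0, 0, 0, 0, 0, 0, 0, 0, 0, 0, 0, 0, 0, 0, 0, 0, 0, 0, 0, 0, 0, 0]'

```text
time_s: 34.25
eef_pos: [0.5159, 0.1207, 0.3033]
eef_rot: [0.0, -0.026, 1.0, 0.0]
wrist_force: [0.3, 0.3, 0.2]
opening: 0.002
```

arm_command --plan '[0, 0, 0, 0, 0, 0, 0, 0, 0, 0, 0, 0, 0, 0, 0, 0, 0, 0, 0, 0, 0, 0, 0, 0, 0, 0, 0, 0, 0, 0, 0, 0, 0, 0, 0, 0, 0, 0, 0, 0, 0, 0, 0, 0, 0, 0, 0, 0, 0, 0, 0, 0, 0, 0, 0, 0, 0, 0, 0, 0, 0, 0, 0, 0, 0, 0, 0, 0, 0, 0, 0, 0, 0, 0, 0, 0, 0, 0, 0, 0]'

```text
time_s: 36.25
eef_pos: [0.5159, 0.1207, 0.3033]
eef_rot: [0.0, -0.026, 1.0, -0.0]
wrist_force: [0.2, 0.2, -0.0]
opening: -0.001
```

```bash
python3 - <<'E'
from h import *
import pickle
c=grab('wrist'); t=grab('top'); s=grab('side')
pickle.dump((c,t,s),open('w12.pkl','wb'))
a=cv2.resize(c['color'][:,:,::-1],(480,300)); 
b=cv2.resize(s['color'][120:270,250:440,::-1],(320,300),interpolation=cv2.INTER_CUBIC)
d=cv2.resize(t['color'][100:280,195:475,::-1],(467,300),interpolation=cv2.INTER_CUBIC)
w=s['color'][:,:,::-1]; w=cv2.resize(w,(333,208)); w=np.vstack([w,np.zeros((92,333,3),np.uint8)])
cv2.imwrite('pics/m12.png',np.vstack([np.hstack([a,b]),np.hstack([d,w])]))
E
python3 - <<'E'
from h import *
import pickle
cs=pickle.load(open('w12.pkl','rb'))
for n,c in zip(('wrist','top','side'),cs):
    hsv=cv2.cvtColor(c['color'],cv2.COLOR_RGB2HSV)
    m=cv2.inRange(hsv,(106,130,50),(125,255,255))
    k,l,st,ce=cv2.connectedComponentsWithStats(m)
    exp=[proj(c,[.5357+.127*(1-np.cos(a)),.1247,.1145+.127*np.sin(a)]).round(0) for a in (0,.1,.3,1)]
    print(n,'expected tab at angle 0,.1,.3,1:',*exp)
    for i in range(1,k):
        if st[i,4]>25: print('   blob',st[i],ce[i].round(1), at(c,*ce[i],.1145).round(4))
E
```

```text
wrist expected tab at angle 0,.1,.3,1: [328. 196.] [328. 200.] [328. 214.] [324. 311.]
   blob [ 292  189   72   23 1573] [328.2 200.3] [0.5404 0.1256 0.1145]
top expected tab at angle 0,.1,.3,1: [274. 207.] [273. 207.] [272. 204.] [269. 179.]
   blob [460 233  24  30 322] [470.7 248.2] [ 0.4401 -0.3988  0.1145]
side expected tab at angle 0,.1,.3,1: [322. 182.] [322. 179.] [324. 171.] [342. 148.]
   blob [320 177  10  12  81] [324.4 182.5] [0.5422 0.1232 0.1145]
   blob [263 324  45  30 410] [283.2 336.8] [ 0.4404 -0.4703  0.1145]
```

arm_command --plan '[0, 0, 0, 0, 0, 0, 0, 0, 0, 0, 0, 0, 0, 0, 0, 0, 0, 0, 0, 0, 0, 0, 0, 0, 0, 0, 0, 0, 0, 0, 0, 0, 0, 0, 0, 0, 0, 0, 0, 0]'

```text
time_s: 37.4
eef_pos: [0.5159, 0.1207, 0.3033]
eef_rot: [-0.0, -0.026, 1.0, 0.0]
wrist_force: [0.1, 0.1, -0.3]
opening: 0.006
```

```bash
python3 - <<'E'
from h import *
import pickle
old=pickle.load(open('w12.pkl','rb')); w10=pickle.load(open('w10.pkl','rb'))
c=grab('wrist');s=grab('side');t=grab('top')
def blobs(c,lo,hi,mn=40):
    hsv=cv2.cvtColor(c['color'],cv2.COLOR_RGB2HSV); k,l,st,ce=cv2.connectedComponentsWithStats(cv2.inRange(hsv,lo,hi))
    return [(st[i].tolist(),ce[i].round(1).tolist()) for i in range(1,k) if st[i,4]>mn]
for x in (old[0],c): print('tab wrist',blobs(x,(106,130,50),(125,255,255)))
for x in (old[2],s): print('tab side',blobs(x,(106,130,50),(125,255,255)))
print('wrist diff',np.abs(old[0]['color'].astype(int)-c['color']).mean(),'side',np.abs(old[2]['color'].astype(int)-s['color']).mean())
for n,lo,hi in (('cyan',(96,120,50),(105,255,255)),('mag',(160,120,50),(176,255,255)),('yel',(20,150,50),(30,255,255))):
    for st,ce in blobs(c,lo,hi,150): print(n,st,at(c,*ce,.09).round(3))
# bystander regions in side view, before vs now
for n,(x0,x1,y0,y1) in dict(stapler=(180,230,280,345),mouse=(224,262,262,292),tape=(385,435,243,285),can=(320,343,125,160),mug=(268,300,145,177),carton=(258,370,255,340)).items():
    s0=pickle.load(open('side0.pkl','rb'))
    print(n,np.abs(s0['color'][y0:y1,x0:x1].astype(int)-s['color'][y0:y1,x0:x1]).mean().round(1))
E
```

```text
tab wrist [([292, 189, 72, 23, 1573], [328.2, 200.3])]
tab wrist [([292, 189, 72, 23, 1572], [328.2, 200.3])]
tab side [([320, 177, 10, 12, 81], [324.4, 182.5]), ([263, 324, 45, 30, 410], [283.2, 336.8])]
tab side [([320, 177, 10, 12, 80], [324.3, 182.4]), ([263, 324, 45, 30, 413], [283.2, 336.8])]
wrist diff 0.6646575520833333 side 1.0350208333333333
cyan [0, 142, 24, 52, 630] [ 0.533 -0.219  0.09 ]
cyan [271, 187, 49, 15, 375] [0.542 0.083 0.09 ]
mag [207, 187, 55, 16, 706] [0.547 0.026 0.09 ]
yel [392, 187, 57, 15, 706] [0.536 0.223 0.09 ]
stapler 1.6
mouse 1.4
tape 1.0
can 3.6
mug 1.1
carton 16.0
```

```bash
python3 -c "
from bench import ctrl
print(ctrl.hand_in(), ctrl.get_obs()['time_s'])"
```

```text
the job is handed in; nothing more can be done
the job is handed in; nothing more can be done
```

I carried out the whole job and handed it in at about 37 s of robot time; no verdict is reported, so what follows rests on my own checks.

- **Order of work:**
  1. Put the spent black tank in the carton.
  2. Parked cyan in the black bay.
  3. Moved magenta to its own bay, then cyan to its own bay.
  4. Stood the new black tank in the black bay.
  5. Put the spent cyan-grip tank in the carton. It was the only spent tank on the bench, and it had been knocked about 3 cm, so I measured it again first.
  6. Pulled the lid shut from behind its tab.
- **Tanks:** The last viewed pictures, taken before closing the lid, showed all four tanks in their bays and both spent tanks side by side in the carton. I let cyan (both times) and the new black go a few millimetres above the bay floor. I did not measure their final height separately.
- **Lid:** The wrist and side cameras both put the tab at shut height, to about 2 mm, and it had not moved between two looks about 1 s apart. The tab lies about 5 mm farther back than I predicted, which fits an error in my hinge estimate. The 16-picture limit was reached before I could view the shut lid, so this check is numeric only.
- **Bystanders:** The stapler, mouse, tape roll, spray can and mug regions look unchanged in the side view. The hole punch was not compared. The spray can differed slightly more than the rest, which I did not look into.
- **Odd reading:** When parking cyan in the black bay, the wrist felt about 5 N of contact some 5 mm higher than expected. After release it looked upright and settled in the bay.

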